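Settle the chopping board on its rail pins

TASK

The chopping board has been put back carelessly and is riding up on the two pins of its steel rail. Without picking it up, nudge it along with your fingertips until both its holes drop over the two pins and it lies flat and level on the rail. Leave the other things on the ledge where they are.

Things in the scene. Friction and masses are not known exactly. Their poses are not given: they have to be found in the camera images.
- rail: fixed stainless-steel angle screwed to the marble: flat strip 460 mm (its y) x 64 x 4 mm thick, two pins, and an upstand along the far edge, 24 mm above the marble; its ends with screws stick out past the board. Origin on the marble midway between the pins; x away from the robot towards the upstand, whose inner face is at x = +41 mm; y left along the strip; z up. Strip's near edge at x = -20 mm
- pin_left (a point): top of the rail's left pin, at y = +85 mm of the rail, 13 mm above the marble. The upright pins are 10 mm in diameter, stand 9 mm above the strip and narrow over the last 4 mm to a 4 mm nose; axes as the rail's
- pin_right (a point): top of the rail's right pin, at y = -85 mm of the rail, otherwise like the left one
- board: loose beech chopping board, 200 mm deep (its x), 300 mm wide (its y), 15 mm thick, about 0.6 kg. Origin at the centre of its wooden underside; x to its back edge (towards the upstand), y left, z up. It starts resting on the pins' noses, back edge tilted up 3 degrees, front feet on the marble, and slides freely. Seated, it lies level, underside 4 mm and top 19 mm above the marble
- hole_left (a point): centre of the board's left 14 mm round through hole, at the level of the underside: board x = +60 mm, y = +85 mm, 40 mm from the back edge; axes as the board's. With the back edge pushed flat against the upstand the holes are within 1 mm of the pins' line
- hole_right (a point): centre of the board's right hole, board x = +60 mm, y = -85 mm, otherwise like the left one. Under the board's front stand two rubber feet, 4 mm high, at board x = -85 mm, y = +120 and -120 mm
- garlic_press: bystander: cast-aluminium garlic press lying on its side, about 175 x 50 x 24 mm; origin on the ledge under its hopper end, handles along its -y
- hummus_bowl: bystander: green glazed bowl, 150 mm across, 55 mm high; origin at the centre of its foot
- ramekin_a: bystander: small clear glass ramekin, 76 mm across, 42 mm high; origin at the centre of its foot
- ramekin_b: bystander: a second glass ramekin of the same kind; origin at the centre of its foot
- scraper: bystander: silicone scraper with a wooden handle lying flat, 235 x 56 x 10 mm, along its x axis, head at +x; origin under its middle
- pepper_mill: bystander: turned wooden pepper mill, 60 mm across, 148 mm high; origin at the centre of its foot
- oil_bottle: bystander: small green glass oil bottle, 58 mm across, 163 mm high; origin at the centre of its foot

How it is judged:
At the end, for the whole second after the job is handed in: Both holes are over their pins (within 4 mm in plan), the board's underside is within 2.5 mm of the strip (below 6.5 mm above the marble) at both holes and at its middle, it is level within 0.02 rad and at rest (horizontal distance between hole_left and pin_left below 0.004 m and horizontal distance between hole_right and pin_right below 0.004 m and height (world z) of each of hole_left, hole_right, board below 0.0065 m and angle between board's own z axis and vertical below 0.02 rad and linear speed of board below 0.01 m/s); the robot touches nothing.
It fails at once if the board is lifted or carried (its underside's middle more than 20 mm above the marble) (height (world z) of board above 0.02 m).
It fails at once if the board is tipped up (more than 0.12 rad) (angle between board's own z axis and vertical above 0.12 rad).
It fails at once if another thing on the ledge is shifted by more than 20 mm or knocked over (tilted by more than 0.3 rad) (distance of any of garlic_press, hummus_bowl, ramekin_a, ramekin_b, scraper, pepper_mill, oil_bottle from where it was at the start of the episode above 0.02 m or angle between any of garlic_press, hummus_bowl, ramekin_a, ramekin_b, scraper, pepper_mill, oil_bottle's own z axis and vertical above 0.3 rad).
It also fails if it takes over 72 s, if anything falls off the work surface, if the arm or the gripper's body presses on something with over 40 N, if the wrist force passes 120 N, or if a joint passes its speed limit or range.

ROBOT

A 6-joint arm with a two-finger parallel gripper is mounted at the origin on the work surface. World frame = base frame: x ahead of the robot, y to its left, z up, the work surface at z = 0. Lengths are in m, angles in rad, forces in N, time in s.
With the tool pointing down it reaches from about 0.375 to 0.975 m from the base axis. Payload 3.8 kg.
Tool frame: the origin (TCP) lies midway between the tips of the shut fingers; the grasp point (between the pads) lies 19 mm behind it; z points along the fingers, y is the line along which they close (so a half turn about z gives the same grasp; the last joint's range is limited). The gripper opens to 85 mm and grips with 20 to 120 N. Pads are 22 mm wide; open, the fingers measure 114 mm over their backs; the gripper's body (76 mm by 85 mm) begins 54 mm behind the grasp point. The pads swing forward as they close: fully open they stand 13 mm farther back than shut.
Start: joints at [-1.317, 0.264, 1.604, -0, 1.274, -0.037], TCP at [0.194, -0.647, 0.204] pointing down, gripper open.
Joint ranges: [-2.63, 2.63], [-0.94, 2.18], [0.31, 2.57], [-1.31, 4.45], [0, 2.66], [-2.55, 2.55]. Speed limits (rad/s): [2.57, 2.57, 3.14, 3.14, 3.14, 3.14].

INTERFACE

Orientations are given as a rotation vector (axis times angle).
In Python, from workcell import bot, imaging gives the robot as it stands.
- The arm moves only by the tool step_arm, never from a script. Its argument "series" is a list of rows, each an object of numbers: "grip": the closure, from -1 (fully open) to 1 (shut); "x", "y", "z": the shift along the tool's x, y, z normalised to -1 to 1, where 1 is 500 mm; "ax", "ay", "az": the turn, a rotation vector about the tool's x, y, z normalised to -1 to 1, where 1 is 30 degrees. A call has 1 to 12 rows; each row is the pose to reach, as a shift and turn from the pose commanded when the call began, along the tool's axes at that moment; what a row does not reach only later rows make up. A row lasts 1/10 s, in which the tool goes at most 50 mm and 8.59 degrees, less where a joint would pass 70% of its speed; a pose out of reach is approached as far as the arm can. A call with a number of a shift or a turn outside -1 to 1 is refused whole. A call with a gripper value outside its range is refused whole. The fingers move at their own pace and stop on an object; "force" is the grip in N (left out, the last holds). Time passes only in rows, so rows that repeat a pose let the fingers close. It gives the time, the measured TCP pose, the force, the opening and the grip force at its end, in the units of the state.
- bot.read_state(): the state, without advancing time (a new reading comes with each control period).
- imaging.read_camera(name): name is "scene" or "top" or "wrist"; returns a dict with "img" (400x640x3 uint8, red, green, blue), "fx", "fy", "cx", "cy" (pixels), "k1" (the pictures are not rectified: a ray, as slopes to the right and down, at radius r is drawn at 1 + k1 r^2 times it, then the intrinsics apply), "R" (3x3) and "t" (3): a world point X has camera coordinates R X + t. Camera axes: x right, y down, z forward; pixel columns grow to the right and rows downward; lengths in m; the calibration is good to about 2 mm. A picture is of the moment at which its call begins. There is no depth.
- bot.finish_job(): hands the job in; it is judged then, once.
The state is a dict: "time": time; "q": joint angles; "joint_vel": joint speeds; "joint_torque": joint torques, N m; "tool_pos": TCP position; "tcp_rot": TCP orientation; "wrist_force": force on the tool from outside, world axes, zero at the start; "torque": the same for the moment, N m; "width": opening from 0.0 (shut) to 1.0 (fully open); "grip_force": force on a finger pad.
Only numpy, scipy, OpenCV 4.12 (cv2) and the standard library are available. Lean on these libraries where they do the work, as an engineer would, in place of code of your own. Each camera call takes 0.05 s, during which the arm holds its last target. There are 200 camera calls.

## Working session

There is one attempt and no reset: what is moved stays moved. The work goes in short steps, Python scripts to look and compute and a tool call to move; the robot and the scene stay as the last step left them, time stands still between calls to the robot, and variables do not carry over. Pictures are saved under pics/ and viewed, at most 10 in all, crops included, and the job is handed in when it is done.

Besides the shell and the picture viewer there is one more tool, called after ">>>" as name([rows], argument=value, ...), one row to a line, values as JSON. step_arm: Moves the arm, as the interface text tells. Scaled input: -1 to 1 covers 500 mm each way for a shift and 30 degrees each way for a turn. Its arguments: {"type":"object","properties":{"series":{"type":"array","items":{"type":"object","properties":{"grip":{"type":"number"},"x":{"type":"number","minimum":-1,"maximum":1},"y":{"type":"number","minimum":-1,"maximum":1},"z":{"type":"number","minimum":-1,"maximum":1},"ax":{"type":"number","minimum":-1,"maximum":1},"ay":{"type":"number","minimum":-1,"maximum":1},"az":{"type":"number","minimum":-1,"maximum":1}}}},"force":{"type":"number"}},"required":["series"]}

```bash
ls; mkdir -p pics; cat > h.py <<'E'
import numpy as np, cv2
from workcell import bot, imaging
def save(n,f):
    c=imaging.read_camera(n); cv2.imwrite('pics/'+f,c['img'][:,:,::-1]); return c
def K(c): return np.array([[c['fx'],0,c['cx']],[0,c['fy'],c['cy']],[0,0,1.]]), np.array([c['k1'],0,0,0,0.])
def ray(c,px,z):
    k,d=K(c); u=cv2.undistortPoints(np.array(px,float).reshape(-1,1,2),k,d).reshape(-1,2)
    R=np.array(c['R']);t=np.array(c['t']); o=-R.T@t
    v=np.c_[u,np.ones(len(u))]@R
    return o+v*((z-o[2])/v[:,2])[:,None]
def proj(c,X):
    k,d=K(c); return cv2.projectPoints(np.array(X,float).reshape(-1,1,3),cv2.Rodrigues(np.array(c['R']))[0],np.array(c['t']),k,d)[0].reshape(-1,2)
E
python3 - <<'E'
from h import *
import pickle
cs={n:save(n,n+'0.png') for n in('scene','top')}
pickle.dump(cs,open('c0.pkl','wb'))
for c in cs.values(): print(-np.array(c['R']).T@c['t'],c['fx'],c['k1'])
print(bot.read_state())
E
```

```text
pics
[1.16020874 0.558844   1.07867308] 454.7332506933485 -0.10050099279059248
[0.49837567 0.05535156 1.14180869] 379.3625228284743 -0.0348913463546577
{'time': 0.1, 'q': array([-1.31689834e+00,  2.64692479e-01,  1.60523749e+00,  3.60416832e-06,
        1.27371609e+00, -3.69138188e-02]), 'joint_vel': array([-0.00039421, -0.00019679, -0.00274881, -0.0019685 , -0.00138241,
       -0.00087098]), 'joint_torque': array([-7.37548680e-05, -5.16706645e+01, -3.68588984e+01,  6.94700429e-05,
        6.31670919e-03, -3.52664142e-05]), 'tool_pos': array([ 0.19335214, -0.64596241,  0.20277668]), 'tcp_rot': array([-3.10642004e+00, -4.54900641e-01,  3.43649204e-04]), 'wrist_force': array([0.91347207, 0.61597815, 0.03009575]), 'torque': array([-0.03028052, -0.01065198,  0.02061274]), 'grip_force': 0.0, 'width': 1.0008445318405796}
```

View pics/top0.png

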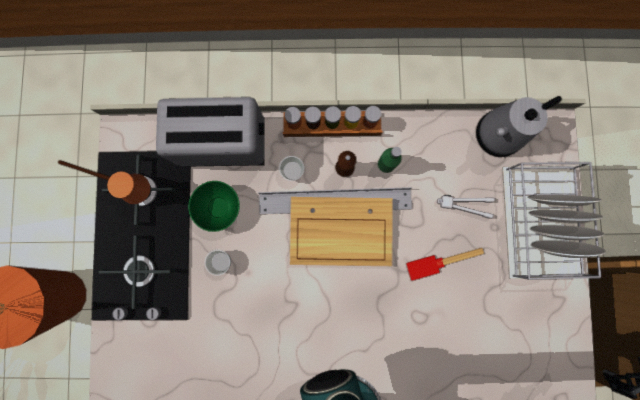

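View pics/scene0.png

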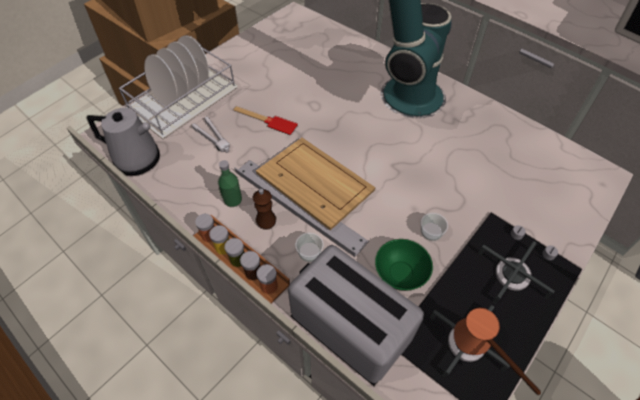

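The top view shows the board at about x 290–393, y 197–266 px with holes near (313,210) and (369,210). The rail runs from (260,205) to (412,200), turned slightly relative to the board. Next I'll measure this with masks.

```bash
python3 - <<'E'
from h import *
import pickle
cs=pickle.load(open('c0.pkl','rb'))
for n,c in cs.items():
    im=c['img']; hsv=cv2.cvtColor(im,cv2.COLOR_RGB2HSV)
    m=cv2.inRange(hsv,(12,70,90),(28,255,255))
    cn=cv2.findContours(m,cv2.RETR_EXTERNAL,cv2.CHAIN_APPROX_NONE)[0]
    roi=(280,185,400,275) if n=='top' else (250,135,380,230)
    cn=[q for q in cn if roi[0]<q[:,0,0].mean()<roi[2] and roi[1]<q[:,0,1].mean()<roi[3]]
    q=max(cn,key=cv2.contourArea)
    W=ray(c,q[:,0],0.022)[:,:2]
    r=cv2.minAreaRect((W*1000).astype(np.float32)); print(n,'board',r, cv2.boxPoints(r).round(1).tolist())
    x0,y0,x1,y1=(250,180,425,275) if n=='top' else (225,130,385,255)
    cv2.imwrite(f'pics/{n}_crop.png',cv2.resize(im[y0:y1,x0:x1,::-1],None,fx=4.5,fy=4.5,interpolation=cv2.INTER_CUBIC))
E
```

```text
scene board ((530.7991943359375, -1.1798858642578125), (310.951416015625, 198.06231689453125), 88.25961303710938) [[427.1000061035156, -153.60000610351562], [625.0999755859375, -159.60000610351562], [634.5, 151.1999969482422], [436.5, 157.1999969482422]]
top board ((528.3554077148438, 0.8949432373046875), (302.157958984375, 201.0531005859375), 88.29875946044922) [[423.3999938964844, -147.10000610351562], [624.4000244140625, -153.10000610351562], [633.2999877929688, 148.89999389648438], [432.3999938964844, 154.89999389648438]]
```

View pics/top_crop.png

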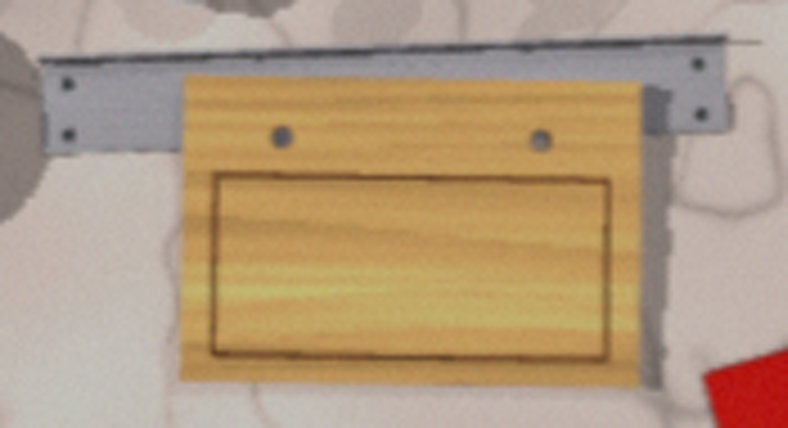

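The crop shows the rail's near edge from crop (48,155) to (728,131), screws at (67,135), (67,84), (700,114) and (697,63), and board holes at (282,137) and (541,140). The board is yawed about -1.7° and the rail about +2°.

```bash
python3 - <<'E'
from h import *
import pickle
c=pickle.load(open('c0.pkl','rb'))['top']
f=lambda L:(np.array(L)+.5)/4.5-.5+[250,180]
P=lambda n,L,z:print(n,(ray(c,f(L),z)*1000).round(1)[:,:2].tolist())
P('near edge',[(48,155),(180,151),(728,131)],.004)
P('screws',[(67,135),(700,114),(67,84),(697,63)],.005)
P('ups',[(42,60),(725,38)],.024)
P('holes',[(282,137),(541,140)],.027)
P('back',[(185,77),(641,83)],.029);P('front',[(182,380),(638,386)],.019)
im=c['img'];
# bystanders rough
P2=lambda n,L,z:print(n,(ray(c,L,z)*1000).round().tolist())
P2('mill,oil,ram,ram,bowl,scr,press',[(346,163),(390,160),(292,168),(219,263),(214,206),(445,264),(466,206)],.04)
from scipy.spatial.transform import Rotation as R
s=bot.read_state();print(R.from_rotvec(s['tcp_rot']).as_matrix().round(3))
E
```

```text
near edge [[582.7, 241.5], [584.1, 153.1], [592.1, -214.0]]
screws [[595.8, 228.6], [603.8, -195.3], [630.1, 228.6], [638.2, -194.6]]
ups [[644.1, 242.3], [652.3, -209.6]]
holes [[590.6, 84.2], [586.1, -85.4]]
back [[630.8, 147.4], [622.6, -151.9]]
front [[433.4, 151.5], [425.1, -145.5]]
mill,oil,ram,ram,bowl,scr,press [[727.0, -17.0, 40.0], [735.0, -148.0, 40.0], [715.0, 142.0, 40.0], [440.0, 355.0, 40.0], [606.0, 371.0, 40.0], [428.0, -297.0, 40.0], [595.0, -367.0, 40.0]]
[[ 0.958  0.287 -0.001]
 [ 0.287 -0.958  0.002]
 [ 0.    -0.002 -1.   ]]
```

>>> step_arm([
  {"x": 0.38,"y": -0.56,"az": 0.52,"grip": -1},
  {"x": 0.38,"y": -0.56,"az": 0.52,"grip": -1},
  {"x": 0.38,"y": -0.56,"az": 0.52,"grip": -1},
  {"x": 0.38,"y": -0.56,"az": 0.52,"grip": -1},
  {"x": 0.38,"y": -0.56,"az": 0.52,"grip": -1},
  {"x": 0.38,"y": -0.56,"az": 0.52,"grip": -1},
  {"x": 0.38,"y": -0.56,"az": 0.52,"grip": -1},
  {"x": 0.38,"y": -0.56,"az": 0.52,"grip": -1},
  {"x": 0.38,"y": -0.56,"az": 0.52,"grip": -1},
])

```text
validation failed for argument at $.se...
```

>>> step_arm([
  {"x": 0.38,"y": -0.56,"z": 0,"ax": 0,"ay": 0,"az": 0.52,"grip": -1},
])

```text
time: 0.2
tool_pos: [0.2071, -0.6019, 0.2018]
tcp_rot: [3.134, 0.212, -0.002]
wrist_force: [1.6, 0.5, 1.1]
width: 1.001
grip_force: 0.0
```

>>> step_arm([
  {"x": 0.43,"y": -0.91,"z": 0,"ax": 0,"ay": 0,"az": 0.23,"grip": -1},
  {"x": 0.43,"y": -0.91,"z": 0,"ax": 0,"ay": 0,"az": 0.23,"grip": -1},
  {"x": 0.43,"y": -0.91,"z": 0,"ax": 0,"ay": 0,"az": 0.23,"grip": -1},
  {"x": 0.43,"y": -0.91,"z": 0,"ax": 0,"ay": 0,"az": 0.23,"grip": -1},
  {"x": 0.43,"y": -0.91,"z": 0,"ax": 0,"ay": 0,"az": 0.23,"grip": -1},
  {"x": 0.43,"y": -0.91,"z": 0,"ax": 0,"ay": 0,"az": 0.23,"grip": -1},
  {"x": 0.43,"y": -0.91,"z": 0,"ax": 0,"ay": 0,"az": 0.23,"grip": -1},
  {"x": 0.43,"y": -0.91,"z": 0,"ax": 0,"ay": 0,"az": 0.23,"grip": -1},
  {"x": 0.43,"y": -0.91,"z": 0,"ax": 0,"ay": 0,"az": 0.23,"grip": -1},
  {"x": 0.43,"y": -0.91,"z": 0,"ax": 0,"ay": 0,"az": 0.23,"grip": -1},
  {"x": 0.43,"y": -0.91,"z": 0,"ax": 0,"ay": 0,"az": 0.23,"grip": -1},
  {"x": 0.43,"y": -0.91,"z": 0,"ax": 0,"ay": 0,"az": 0.23,"grip": -1},
])

```text
time: 1.4
tool_pos: [0.3576, -0.117, 0.2037]
tcp_rot: [3.141, 0.039, -0.001]
wrist_force: [-0.2, -0.6, -0.0]
width: 1.001
grip_force: 0.0
```

>>> step_arm([
  {"x": 0.08,"y": -0.238,"z": 0,"ax": 0,"ay": 0,"az": 0,"grip": -1},
  {"x": 0.08,"y": -0.238,"z": 0,"ax": 0,"ay": 0,"az": 0,"grip": -1},
  {"x": 0.08,"y": -0.238,"z": 0,"ax": 0,"ay": 0,"az": 0,"grip": -1},
  {"x": 0.08,"y": -0.238,"z": 0.1,"ax": 0,"ay": 0,"az": 0,"grip": -1},
  {"x": 0.08,"y": -0.238,"z": 0.2,"ax": 0,"ay": 0,"az": 0,"grip": -1},
  {"x": 0.08,"y": -0.238,"z": 0.3,"ax": 0,"ay": 0,"az": 0,"grip": -1},
  {"x": 0.08,"y": -0.238,"z": 0.38,"ax": 0,"ay": 0,"az": 0,"grip": -1},
  {"x": 0.08,"y": -0.238,"z": 0.41,"ax": 0,"ay": 0,"az": 0,"grip": -1},
  {"x": 0.08,"y": -0.238,"z": 0.41,"ax": 0,"ay": 0,"az": 0,"grip": -1},
])

```text
time: 2.3
tool_pos: [0.3916, -0.0002, -0.0041]
tcp_rot: [-3.141, -0.027, 0.012]
wrist_force: [-1.2, 0.3, 0.0]
width: 1.001
grip_force: 0.0
```

```bash
python3 - <<'E'
from h import *
a=save('wrist','w1.png'); b=save('top','t1.png')
cv2.imwrite('pics/both1.png',np.vstack([cv2.resize(a['img'],(480,300)),cv2.resize(b['img'][150:300,220:460],(480,300))])[:,:,::-1])
print(bot.read_state()['wrist_force'])
E
```

```text
[0.43475999 0.25853629 0.02994258]
```

View pics/both1.png

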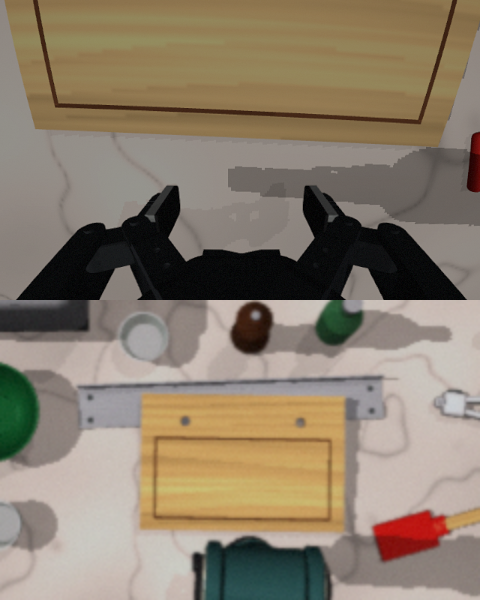

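The wrist view shows the open fingers in front of the board's front edge, about 20 mm clear. The top view shows the board's holes unobstructed at about (185,420) and (300,422) in the crop. Next is the slow push.

>>> step_arm([
  {"x": 0.02,"y": 0,"z": 0,"ax": 0,"ay": 0,"az": 0,"grip": -1},
  {"x": 0.03,"y": 0,"z": 0,"ax": 0,"ay": 0,"az": 0,"grip": -1},
  {"x": 0.04,"y": 0,"z": 0,"ax": 0,"ay": 0,"az": 0,"grip": -1},
  {"x": 0.048,"y": 0,"z": 0,"ax": 0,"ay": 0,"az": 0,"grip": -1},
  {"x": 0.056,"y": 0,"z": 0,"ax": 0,"ay": 0,"az": 0,"grip": -1},
  {"x": 0.064,"y": 0,"z": 0,"ax": 0,"ay": 0,"az": 0,"grip": -1},
  {"x": 0.07,"y": 0,"z": 0,"ax": 0,"ay": 0,"az": 0,"grip": -1},
  {"x": 0.074,"y": 0,"z": 0,"ax": 0,"ay": 0,"az": 0,"grip": -1},
  {"x": 0.078,"y": 0,"z": 0,"ax": 0,"ay": 0,"az": 0,"grip": -1},
  {"x": 0.078,"y": 0,"z": 0,"ax": 0,"ay": 0,"az": 0,"grip": -1},
])

```text
time: 3.4
tool_pos: [0.4343, 0.0023, -0.001]
tcp_rot: [3.141, 0.032, 0.0]
wrist_force: [0.5, -0.3, 0.0]
width: 1.002
grip_force: 0.0
```

```bash
cat > m.py <<'E'
from h import *
def meas(f=None):
    c=save('top',f or 'tmp.png'); im=c['img']; hsv=cv2.cvtColor(im,cv2.COLOR_RGB2HSV)
    m=cv2.inRange(hsv,(12,70,90),(28,255,255)); m[:185]=0;m[275:]=0;m[:,:280]=0;m[:,405:]=0
    q=max(cv2.findContours(m,cv2.RETR_EXTERNAL,cv2.CHAIN_APPROX_NONE)[0],key=cv2.contourArea)
    hm=np.zeros_like(m);cv2.drawContours(hm,[q],-1,255,-1)
    # holes: grey blobs inside the board near the back
    g=((cv2.erode(hm,np.ones((5,5)))>0)&(hsv[:,:,1]<105)).astype(np.uint8); g[225:]=0
    n,l,s,ce=cv2.connectedComponentsWithStats(g)
    o=[]
    for i in range(1,n):
        if s[i,4]>=5:
            x,y=ce[i].round().astype(int); sl=np.s_[y-5:y+6,x-5:x+6]
            w=np.clip(np.median(hsv[sl][...,1])-hsv[sl][...,1].astype(float)-20,0,None); yy,xx=np.mgrid[y-5:y+6,x-5:x+6]
            o.append(((w*xx).sum()/w.sum(),(w*yy).sum()/w.sum()))
    W=ray(c,o,.027)[:,:2]*1000; print('holes',W.round(1).tolist())
    B=ray(c,q[:,0],.024)[:,:2]*1000
    for nm,ix in(('back',0),('side',1)):
        pass
    L=np.array([[x,q[q[:,0,0]==x][:,0,1].min()-.5] for x in range(300,385)]); b=ray(c,L,.029)*1000
    p=np.polyfit(b[:,1],b[:,0],1); print('back edge x@y0',p[1].round(1),'yaw',-np.degrees(np.arctan(p[0])).round(2))
    print('wrist f',bot.read_state()['wrist_force'].round(1)); return c
if __name__=='__main__': meas()
E
python3 m.py
```

```text
holes [[590.4, 84.2], [585.8, -84.7]]
back edge x@y0 628.1 yaw -1.83
wrist f [-0.3  0.6 -0.2]
```

```bash
python3 - <<'E'
from h import *
a=save('wrist','w2.png'); b=save('scene','s2.png')
X=[[.434,.002,.012]]
print(proj(a,X),proj(b,X),-np.array(a['R']).T@a['t'])
cv2.imwrite('pics/both2.png',np.hstack([cv2.resize(a['img'],(480,300)),cv2.resize(b['img'][80:230,230:390],(320,300))])[:,:,::-1])
E
```

```text
[[322.40131142 239.8427762 ]] [[335.96066229 163.14266132]] [0.50799328 0.00392239 0.16897215]
```

View pics/both2.png

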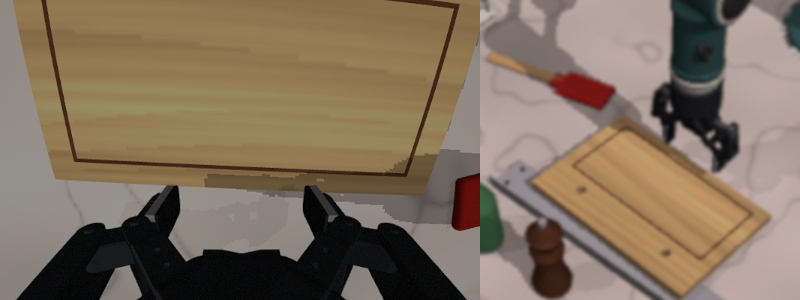

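```bash
python3 - <<'E'
from h import *
a=imaging.read_camera('wrist');b=imaging.read_camera('scene')
for z in (0,.01,.02,.03,.04): print(z,ray(a,[(233,248),(238,247),(414,248),(240,252)],z)[:,:2].round(3).tolist(),ray(b,[(348,163),(352,160)],z)[:,:2].round(3).tolist())
print(ray(a,[(73,239),(533,258)],.019).round(3)) # front corners guess
E
python3 - <<'E'
import cv2,numpy as np
import sys; sys.path.insert(0,'.')
a=cv2.imread('pics/w2.png')[180:330,180:460];b=cv2.imread('pics/s2.png')[120:190,300:400]
cv2.imwrite('pics/z2.png',np.vstack([cv2.resize(a,(560,300)),cv2.resize(b,(420,294),interpolation=2)[:, :] if False else cv2.copyMakeBorder(cv2.resize(b,(420,294),interpolation=cv2.INTER_CUBIC),0,0,0,140,0)]))
E
```

```text
0 [[0.421, 0.061], [0.422, 0.058], [0.423, -0.059], [0.418, 0.057]] [[0.401, 0.024], [0.383, 0.025]]
0.01 [[0.426, 0.058], [0.427, 0.054], [0.428, -0.055], [0.423, 0.053]] [[0.408, 0.029], [0.39, 0.03]]
0.02 [[0.431, 0.054], [0.432, 0.051], [0.433, -0.052], [0.429, 0.05]] [[0.415, 0.034], [0.397, 0.035]]
0.03 [[0.436, 0.051], [0.437, 0.048], [0.438, -0.048], [0.434, 0.047]] [[0.422, 0.039], [0.404, 0.04]]
0.04 [[0.441, 0.048], [0.442, 0.045], [0.443, -0.044], [0.439, 0.044]] [[0.429, 0.044], [0.412, 0.045]]
[[ 0.434  0.153  0.019]
 [ 0.427 -0.127  0.019]]
```

View pics/z2.png

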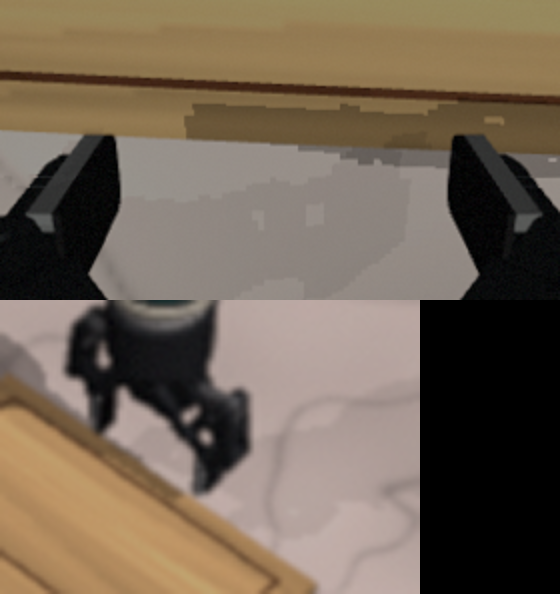

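The zoom shows the pad tips at wrist px (227,247) and (407,247) and scene px (349,165). Both rays meet near z ≈ 40 mm, so the open tips are hovering above the board edge. I'll back off, shut the fingers and check the tip height.

>>> step_arm([
  {"x": -0.04,"y": 0,"z": -0.05,"ax": 0,"ay": 0,"az": 0,"grip": -1},
  {"x": -0.084,"y": 0,"z": -0.05,"ax": 0,"ay": 0,"az": 0,"grip": 1},
  {"x": -0.084,"y": 0,"z": -0.05,"ax": 0,"ay": 0,"az": 0,"grip": 1},
  {"x": -0.084,"y": 0,"z": -0.05,"ax": 0,"ay": 0,"az": 0,"grip": 1},
  {"x": -0.084,"y": 0,"z": -0.05,"ax": 0,"ay": 0,"az": 0,"grip": 1},
  {"x": -0.084,"y": 0,"z": -0.05,"ax": 0,"ay": 0,"az": 0,"grip": 1},
  {"x": -0.084,"y": 0,"z": -0.05,"ax": 0,"ay": 0,"az": 0,"grip": 1},
  {"x": -0.084,"y": 0,"z": -0.05,"ax": 0,"ay": 0,"az": 0,"grip": 1},
  {"x": -0.084,"y": 0,"z": -0.05,"ax": 0,"ay": 0,"az": 0,"grip": 1},
  {"x": -0.084,"y": 0,"z": -0.05,"ax": 0,"ay": 0,"az": 0,"grip": 1},
])

```text
time: 4.65
tool_pos: [0.3922, 0.0014, 0.0239]
tcp_rot: [-3.141, -0.032, 0.0]
wrist_force: [0.3, 0.3, -0.5]
width: 0.002
grip_force: 0.0
```

```bash
python3 - <<'E'
from h import *
a=save('wrist','w3.png'); b=save('scene','s3.png'); s=bot.read_state(); print(s['tool_pos'],s['width'])
p=s['tool_pos'];pa=proj(a,[p])[0];pb=proj(b,[p])[0];print(pa,pb)
A=a['img'].copy();B=b['img'].copy()
B=cv2.resize(B[100:200,270:400],(520,400),interpolation=cv2.INTER_CUBIC)
cv2.drawMarker(B,tuple(int(v) for v in (pb-[270,100])*4),(255,0,0),0,12)
cv2.drawMarker(A,tuple(int(v) for v in pa),(255,0,0),0,12)
cv2.imwrite('pics/z3.png',np.vstack([cv2.resize(A[180:380,190:450],(260,200)),cv2.resize(B,(260,200))])[:,:,::-1].repeat(2,0).repeat(2,1)[:600] if False else np.hstack([cv2.resize(A[200:380,200:440],(400,300)),cv2.resize(B,(390,300))])[:,:,::-1])
E
```

```text
[0.3921124  0.00144257 0.02393555] 0.0007827200878900813
[321.88999378 231.15555033] [344.54346322 152.78891466]
```

View pics/z3.png

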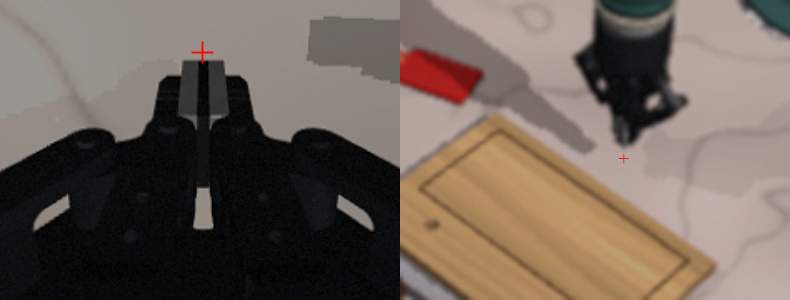

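```bash
python3 - <<'E'
from h import *
a=imaging.read_camera('wrist');b=imaging.read_camera('scene')
for z in (.02,.03,.035,.04,.045,.05): print(z,ray(a,[(322,236)],z)[:,:2].round(3).tolist(),ray(b,[(345,147.7)],z)[:,:2].round(3).tolist())
E
```

```text
0.02 [[0.387, 0.001]] [[0.372, -0.013]]
0.03 [[0.391, 0.001]] [[0.379, -0.008]]
0.035 [[0.394, 0.001]] [[0.383, -0.005]]
0.04 [[0.396, 0.001]] [[0.387, -0.002]]
0.045 [[0.398, 0.002]] [[0.39, 0.0]]
0.05 [[0.4, 0.002]] [[0.394, 0.003]]
```

>>> step_arm([
  {"x": 0,"y": 0,"z": 0.02,"ax": 0,"ay": 0,"az": 0,"grip": 1},
  {"x": 0,"y": 0,"z": 0.04,"ax": 0,"ay": 0,"az": 0,"grip": 1},
  {"x": 0,"y": 0,"z": 0.046,"ax": 0,"ay": 0,"az": 0,"grip": 1},
  {"x": 0,"y": 0,"z": 0.052,"ax": 0,"ay": 0,"az": 0,"grip": 1},
  {"x": 0,"y": 0,"z": 0.052,"ax": 0,"ay": 0,"az": 0,"grip": 1},
])

```text
time: 5.35
tool_pos: [0.3915, 0.0015, -0.0027]
tcp_rot: [-3.141, -0.032, 0.002]
wrist_force: [0.3, -0.2, 0.7]
width: -0.001
grip_force: 0.0
```

>>> step_arm([
  {"x": 0,"y": 0,"z": 0.006,"ax": 0,"ay": 0,"az": 0,"grip": 1},
  {"x": 0,"y": 0,"z": 0.006,"ax": 0,"ay": 0,"az": 0,"grip": 1},
])

```text
time: 5.55
tool_pos: [0.3921, 0.0014, -0.0051]
tcp_rot: [-3.141, -0.032, 0.0]
wrist_force: [-0.0, 0.4, 0.5]
width: 0.002
grip_force: 0.0
```

>>> step_arm([
  {"x": 0,"y": 0,"z": 0.006,"ax": 0,"ay": 0,"az": 0,"grip": 1},
  {"x": 0,"y": 0,"z": 0.006,"ax": 0,"ay": 0,"az": 0,"grip": 1},
])

```text
time: 5.75
tool_pos: [0.392, 0.0014, -0.0082]
tcp_rot: [-3.141, -0.032, 0.001]
wrist_force: [-0.0, 0.2, -0.5]
width: 0.003
grip_force: 0.0
```

>>> step_arm([
  {"x": 0,"y": 0,"z": 0.006,"ax": 0,"ay": 0,"az": 0,"grip": 1},
  {"x": 0,"y": 0,"z": 0.006,"ax": 0,"ay": 0,"az": 0,"grip": 1},
])

```text
time: 5.95
tool_pos: [0.3919, 0.0015, -0.0113]
tcp_rot: [-3.141, -0.032, 0.001]
wrist_force: [0.0, -0.7, -0.8]
width: -0.003
grip_force: 0.0
```

>>> step_arm([
  {"x": 0,"y": 0,"z": 0.006,"ax": 0,"ay": 0,"az": 0,"grip": 1},
  {"x": 0,"y": 0,"z": 0.006,"ax": 0,"ay": 0,"az": 0,"grip": 1},
])

```text
time: 6.15
tool_pos: [0.3918, 0.0015, -0.0144]
tcp_rot: [-3.141, -0.032, 0.001]
wrist_force: [-0.2, -0.0, 0.2]
width: 0.0
grip_force: 0.0
```

>>> step_arm([
  {"x": 0,"y": 0,"z": 0.006,"ax": 0,"ay": 0,"az": 0,"grip": 1},
  {"x": 0,"y": 0,"z": 0.006,"ax": 0,"ay": 0,"az": 0,"grip": 1},
])

```text
time: 6.35
tool_pos: [0.3918, 0.0015, -0.0174]
tcp_rot: [-3.141, -0.032, 0.001]
wrist_force: [-0.5, -0.1, 0.5]
width: 0.001
grip_force: 0.0
```

>>> step_arm([
  {"x": 0,"y": 0,"z": 0.004,"ax": 0,"ay": 0,"az": 0,"grip": 1},
  {"x": 0,"y": 0,"z": 0.004,"ax": 0,"ay": 0,"az": 0,"grip": 1},
])

```text
time: 6.55
tool_pos: [0.3919, 0.0014, -0.0192]
tcp_rot: [-3.141, -0.032, 0.001]
wrist_force: [-0.8, 0.4, 0.4]
width: 0.002
grip_force: 0.0
```

>>> step_arm([
  {"x": 0,"y": 0,"z": 0.004,"ax": 0,"ay": 0,"az": 0,"grip": 1},
  {"x": 0,"y": 0,"z": 0.004,"ax": 0,"ay": 0,"az": 0,"grip": 1},
])

```text
time: 6.75
tool_pos: [0.392, 0.0014, -0.0212]
tcp_rot: [-3.141, -0.032, 0.001]
wrist_force: [0.1, -0.7, 0.3]
width: -0.0
grip_force: 0.0
```

>>> step_arm([
  {"x": 0,"y": 0,"z": 0,"ax": 0,"ay": 0,"az": 0,"grip": -1},
  {"x": 0,"y": 0,"z": 0,"ax": 0,"ay": 0,"az": 0,"grip": -1},
  {"x": 0,"y": 0,"z": 0,"ax": 0,"ay": 0,"az": 0,"grip": -1},
  {"x": 0,"y": 0,"z": 0,"ax": 0,"ay": 0,"az": 0,"grip": -1},
  {"x": 0,"y": 0,"z": 0,"ax": 0,"ay": 0,"az": 0,"grip": -1},
  {"x": 0,"y": 0,"z": 0,"ax": 0,"ay": 0,"az": 0,"grip": -1},
  {"x": 0,"y": 0,"z": 0.008,"ax": 0,"ay": 0,"az": 0,"grip": -1},
  {"x": 0,"y": 0,"z": 0.016,"ax": 0,"ay": 0,"az": 0,"grip": -1},
  {"x": 0,"y": 0,"z": 0.016,"ax": 0,"ay": 0,"az": 0,"grip": -1},
])

```text
time: 7.65
tool_pos: [0.3914, 0.0015, -0.0298]
tcp_rot: [-3.141, -0.032, 0.002]
wrist_force: [-0.2, 0.2, -0.0]
width: 1.002
grip_force: 0.0
```

>>> step_arm([
  {"x": 0.02,"y": 0,"z": 0,"ax": 0,"ay": 0,"az": 0,"grip": -1},
  {"x": 0.03,"y": 0,"z": 0,"ax": 0,"ay": 0,"az": 0,"grip": -1},
  {"x": 0.04,"y": 0,"z": 0,"ax": 0,"ay": 0,"az": 0,"grip": -1},
  {"x": 0.048,"y": 0,"z": 0,"ax": 0,"ay": 0,"az": 0,"grip": -1},
  {"x": 0.056,"y": 0,"z": 0,"ax": 0,"ay": 0,"az": 0,"grip": -1},
  {"x": 0.064,"y": 0,"z": 0,"ax": 0,"ay": 0,"az": 0,"grip": -1},
  {"x": 0.064,"y": 0,"z": 0,"ax": 0,"ay": 0,"az": 0,"grip": -1},
])

```text
time: 8.35
tool_pos: [0.4216, 0.002, -0.0298]
tcp_rot: [3.141, 0.031, -0.009]
wrist_force: [-5.0, -1.3, 3.7]
width: 1.0
grip_force: 2.7
```

```bash
python3 m.py
```

```text
holes [[594.2, 86.1], [590.9, -83.0]]
back edge x@y0 632.3 yaw -0.83
wrist f [-5.7 -1.6  3.6]
```

>>> step_arm([
  {"x": 0.006,"y": 0,"z": 0,"ax": 0,"ay": 0,"az": 0,"grip": -1},
  {"x": 0.012,"y": 0,"z": 0,"ax": 0,"ay": 0,"az": 0,"grip": -1},
  {"x": 0.018,"y": 0,"z": 0,"ax": 0,"ay": 0,"az": 0,"grip": -1},
  {"x": 0.023,"y": 0,"z": 0,"ax": 0,"ay": 0,"az": 0,"grip": -1},
  {"x": 0.027,"y": 0,"z": 0,"ax": 0,"ay": 0,"az": 0,"grip": -1},
  {"x": 0.027,"y": 0,"z": 0,"ax": 0,"ay": 0,"az": 0,"grip": -1},
])

```text
time: 9.0
tool_pos: [0.4357, 0.0023, -0.0297]
tcp_rot: [-3.141, -0.031, 0.006]
wrist_force: [-3.8, -0.4, 0.3]
width: 0.999
grip_force: 2.1
```

```bash
python3 m.py
```

```text
holes [[605.0, 89.9], [605.8, -78.9]]
back edge x@y0 646.8 yaw 0.67
wrist f [-4.1 -1.  -0. ]
```

>>> step_arm([
  {"x": 0.003,"y": 0,"z": 0,"ax": 0,"ay": 0,"az": 0,"grip": -1},
  {"x": 0.005,"y": 0,"z": 0,"ax": 0,"ay": 0,"az": 0,"grip": -1},
  {"x": 0.005,"y": 0,"z": 0,"ax": 0,"ay": 0,"az": 0,"grip": -1},
])

```text
time: 9.35
tool_pos: [0.4378, 0.0022, -0.0298]
tcp_rot: [3.141, 0.032, -0.007]
wrist_force: [-6.3, -3.4, 2.2]
width: 1.001
grip_force: 3.5
```

>>> step_arm([
  {"x": 0.002,"y": 0,"z": 0,"ax": 0,"ay": 0,"az": 0,"grip": -1},
  {"x": 0.004,"y": 0,"z": 0,"ax": 0,"ay": 0,"az": 0,"grip": -1},
  {"x": 0.004,"y": 0,"z": 0,"ax": 0,"ay": 0,"az": 0,"grip": -1},
])

```text
time: 9.65
tool_pos: [0.4378, 0.0022, -0.03]
tcp_rot: [3.141, 0.031, -0.013]
wrist_force: [-11.5, -2.6, 7.5]
width: 1.002
grip_force: 5.9
```

```bash
python3 m.py
```

```text
holes [[606.6, 90.6], [608.2, -78.4]]
back edge x@y0 647.9 yaw 0.78
wrist f [-11.3  -3.1   7.3]
```

>>> step_arm([
  {"x": -0.03,"y": 0,"z": 0,"ax": 0,"ay": 0,"az": 0,"grip": -1},
  {"x": -0.04,"y": 0,"z": -0.08,"ax": 0,"ay": 0,"az": 0,"grip": -1},
  {"x": -0.04,"y": 0,"z": -0.17,"ax": 0,"ay": 0,"az": 0,"grip": -1},
  {"x": -0.04,"y": 0,"z": -0.24,"ax": 0,"ay": 0,"az": 0.2,"grip": -1},
  {"x": 0.0,"y": 0.08,"z": -0.24,"ax": 0,"ay": 0,"az": 0.4,"grip": -1},
  {"x": 0.05,"y": 0.16,"z": -0.24,"ax": 0,"ay": 0,"az": 0.7,"grip": -1},
  {"x": 0.1,"y": 0.24,"z": -0.24,"ax": 0,"ay": 0,"az": 1,"grip": -1},
  {"x": 0.14,"y": 0.32,"z": -0.24,"ax": 0,"ay": 0,"az": 1,"grip": -1},
  {"x": 0.176,"y": 0.378,"z": -0.24,"ax": 0,"ay": 0,"az": 1,"grip": -1},
  {"x": 0.176,"y": 0.378,"z": -0.24,"ax": 0,"ay": 0,"az": 1,"grip": -1},
])

```text
time: 10.7
tool_pos: [0.5383, -0.1892, 0.0923]
tcp_rot: [3.04, -0.786, 0.011]
wrist_force: [-0.4, 0.3, -0.7]
width: 1.003
grip_force: 0.0
```

>>> step_arm([
  {"x": 0,"y": 0,"z": 0,"ax": 0,"ay": 0,"az": 1,"grip": -1},
  {"x": 0,"y": 0,"z": 0,"ax": 0,"ay": 0,"az": 1,"grip": -1},
  {"x": 0,"y": 0,"z": 0,"ax": 0,"ay": 0,"az": 1,"grip": -1},
  {"x": 0,"y": 0,"z": 0,"ax": 0,"ay": 0,"az": 1,"grip": -1},
])

```text
time: 11.1
tool_pos: [0.5348, -0.1843, 0.0913]
tcp_rot: [-2.733, 1.548, -0.003]
wrist_force: [0.5, -0.3, 0.1]
width: 1.003
grip_force: 0.0
```

>>> step_arm([
  {"x": 0,"y": 0,"z": 0,"ax": 0,"ay": 0,"az": 1,"grip": -1},
  {"x": 0,"y": 0,"z": 0,"ax": 0,"ay": 0,"az": 1,"grip": -1},
  {"x": 0,"y": 0,"z": 0,"ax": 0,"ay": 0,"az": 1,"grip": -1},
  {"x": 0,"y": 0,"z": 0,"ax": 0,"ay": 0,"az": 1,"grip": -1},
  {"x": 0,"y": 0,"z": 0,"ax": 0,"ay": 0,"az": 1,"grip": -1},
])

```text
time: 11.6
tool_pos: [0.5188, -0.2136, 0.0879]
tcp_rot: [-2.253, 2.097, 0.02]
wrist_force: [-0.0, -0.6, -1.0]
width: 0.998
grip_force: 0.0
```

```bash
python3 m.py; python3 - <<'E'
from h import *
from scipy.spatial.transform import Rotation as R
s=bot.read_state();print(s['tool_pos'],s['q'],R.from_rotvec(s['tcp_rot']).as_matrix().round(3))
E
```

```text
holes [[606.6, 90.6], [608.2, -78.3]]
back edge x@y0 647.9 yaw 0.86
wrist f [ 1.  -0.  -0.7]
[ 0.51921085 -0.21303154  0.08801746] [-0.47702487  0.14642904  1.97219554  0.07595011  1.01959717  2.55157791] [[ 0.074 -0.997  0.034]
 [-0.996 -0.072  0.055]
 [-0.053 -0.038 -0.998]]
```

>>> step_arm([
  {"x": 0,"y": 0,"z": -0.02,"ax": 0,"ay": 0,"az": -1,"grip": -1},
  {"x": 0,"y": 0,"z": -0.02,"ax": 0,"ay": 0,"az": -1,"grip": -1},
  {"x": 0,"y": 0,"z": -0.02,"ax": 0,"ay": 0,"az": -1,"grip": -1},
  {"x": 0,"y": 0,"z": -0.02,"ax": 0,"ay": 0,"az": -1,"grip": -1},
  {"x": 0,"y": 0,"z": -0.02,"ax": 0,"ay": 0,"az": -1,"grip": -1},
])

```text
time: 12.15
tool_pos: [0.5197, -0.2124, 0.0982]
tcp_rot: [-2.721, 1.436, -0.006]
wrist_force: [1.3, 0.0, -0.2]
width: 1.0
grip_force: 0.0
```

```bash
python3 - <<'E'
from h import *
from scipy.spatial.transform import Rotation as R
s=bot.read_state();print(s['tool_pos'],s['q'],R.from_rotvec(s['tcp_rot']).as_matrix().round(3))
E
```

```text
[ 0.51967457 -0.21237287  0.09816953] [-0.47558533  0.13572159  1.96357674  0.07504875  1.03892969  2.02841178] [[ 0.565 -0.825  0.034]
 [-0.825 -0.563  0.055]
 [-0.027 -0.059 -0.998]]
```

>>> step_arm([
  {"x": 0,"y": 0,"z": 0,"ax": -0.113,"ay": 0.052,"az": 0,"grip": -1},
  {"x": 0,"y": 0,"z": 0,"ax": -0.113,"ay": 0.052,"az": 0,"grip": -1},
])

```text
time: 12.35
tool_pos: [0.52, -0.2119, 0.0981]
tcp_rot: [2.777, -1.467, 0.0]
wrist_force: [-0.2, 0.2, -0.1]
width: 0.996
grip_force: 0.0
```

>>> step_arm([
  {"x": 0,"y": 0,"z": 0,"ax": 0,"ay": 0,"az": -1,"grip": -1},
  {"x": 0,"y": 0,"z": 0,"ax": 0,"ay": 0,"az": -1,"grip": -1},
  {"x": 0,"y": 0,"z": 0,"ax": 0,"ay": 0,"az": -1,"grip": -1},
  {"x": 0,"y": 0,"z": 0,"ax": 0,"ay": 0,"az": -1,"grip": -1},
])

```text
time: 12.75
tool_pos: [0.5192, -0.2128, 0.0979]
tcp_rot: [-3.063, 0.693, 0.0]
wrist_force: [-0.0, -0.5, 0.4]
width: 1.002
grip_force: 0.0
```

>>> step_arm([
  {"x": 0,"y": 0,"z": 0,"ax": 0,"ay": 0,"az": -1,"grip": -1},
  {"x": 0,"y": 0,"z": 0,"ax": 0,"ay": 0,"az": -1,"grip": -1},
  {"x": 0,"y": 0,"z": 0,"ax": 0,"ay": 0,"az": -1,"grip": -1},
  {"x": 0,"y": 0,"z": 0,"ax": 0,"ay": 0,"az": -1,"grip": -1},
])

```text
time: 13.15
tool_pos: [0.5191, -0.2129, 0.0979]
tcp_rot: [-3.138, -0.123, -0.0]
wrist_force: [-0.2, 1.2, -0.1]
width: 1.005
grip_force: 0.0
```

>>> step_arm([
  {"x": 0,"y": 0,"z": 0,"ax": 0,"ay": 0,"az": -1,"grip": -1},
  {"x": 0,"y": 0,"z": 0,"ax": 0,"ay": 0,"az": -1,"grip": -1},
  {"x": 0,"y": 0,"z": 0,"ax": 0,"ay": 0,"az": -1,"grip": -1},
  {"x": 0,"y": 0,"z": 0,"ax": 0,"ay": 0,"az": -1,"grip": -1},
])

```text
time: 13.55
tool_pos: [0.5191, -0.2129, 0.0978]
tcp_rot: [-2.999, -0.931, -0.001]
wrist_force: [0.5, -0.8, 0.1]
width: 0.998
grip_force: 0.0
```

>>> step_arm([
  {"x": 0,"y": 0,"z": 0,"ax": 0,"ay": 0,"az": -1,"grip": -1},
  {"x": 0,"y": 0,"z": 0,"ax": 0,"ay": 0,"az": -1,"grip": -1},
  {"x": 0,"y": 0,"z": 0,"ax": 0,"ay": 0,"az": -1,"grip": -1},
  {"x": 0,"y": 0,"z": 0,"ax": 0,"ay": 0,"az": -1,"grip": -1},
])

```text
time: 13.95
tool_pos: [0.5191, -0.2129, 0.0979]
tcp_rot: [-2.656, -1.676, -0.001]
wrist_force: [-0.3, 0.5, -0.1]
width: 0.999
grip_force: 0.0
```

>>> step_arm([
  {"x": 0,"y": 0,"z": 0,"ax": 0,"ay": 0,"az": -0.89,"grip": -1},
  {"x": 0,"y": 0,"z": 0,"ax": 0,"ay": 0,"az": -0.89,"grip": -1},
  {"x": 0,"y": 0,"z": 0,"ax": 0,"ay": 0,"az": -0.89,"grip": -1},
  {"x": 0,"y": 0,"z": 0,"ax": 0,"ay": 0,"az": -0.89,"grip": -1},
  {"x": 0,"y": 0,"z": 0,"ax": 0,"ay": 0,"az": -0.89,"grip": -1},
])

```text
time: 14.45
tool_pos: [0.519, -0.213, 0.0978]
tcp_rot: [-2.206, -2.236, -0.0]
wrist_force: [-0.3, -0.2, 0.3]
width: 1.003
grip_force: 0.0
```

```bash
python3 m.py; python3 - <<'E'
from h import *
from scipy.spatial.transform import Rotation as R
s=bot.read_state();print(s['tool_pos'],s['q'],R.from_rotvec(s['tcp_rot']).as_matrix().round(3))
E
```

```text
holes [[606.6, 90.7], [608.1, -78.3]]
back edge x@y0 648.0 yaw 0.86
wrist f [ 0.3  0.1 -0.2]
[ 0.5189408  -0.21313096  0.09782879] [-4.34165808e-01  1.41017619e-01  1.95660014e+00  1.15503176e-04
  1.04461035e+00 -4.47714370e-01] [[-0.013  1.    -0.001]
 [ 1.     0.013  0.   ]
 [ 0.    -0.001 -1.   ]]
```

>>> step_arm([
  {"x": 0.046,"y": 0.022,"z": 0.08,"ax": 0,"ay": 0,"az": 0,"grip": -1},
  {"x": 0.046,"y": 0.022,"z": 0.16,"ax": 0,"ay": 0,"az": 0,"grip": -1},
  {"x": 0.046,"y": 0.022,"z": 0.22,"ax": 0,"ay": 0,"az": 0,"grip": -1},
  {"x": 0.046,"y": 0.022,"z": 0.25,"ax": 0,"ay": 0,"az": 0,"grip": -1},
  {"x": 0.046,"y": 0.022,"z": 0.25,"ax": 0,"ay": 0,"az": 0,"grip": -1},
])

```text
time: 15.0
tool_pos: [0.5271, -0.1891, -0.0296]
tcp_rot: [-2.201, -2.234, 0.004]
wrist_force: [-0.4, 0.4, -0.2]
width: 0.999
grip_force: 0.0
```

>>> step_arm([
  {"x": 0.02,"y": 0,"z": 0,"ax": 0,"ay": 0,"az": 0,"grip": -1},
  {"x": 0.04,"y": 0,"z": 0,"ax": 0,"ay": 0,"az": 0,"grip": -1},
  {"x": 0.06,"y": 0,"z": 0,"ax": 0,"ay": 0,"az": 0,"grip": -1},
  {"x": 0.068,"y": 0,"z": 0,"ax": 0,"ay": 0,"az": 0,"grip": -1},
  {"x": 0.074,"y": 0,"z": 0,"ax": 0,"ay": 0,"az": 0,"grip": -1},
  {"x": 0.074,"y": 0,"z": 0,"ax": 0,"ay": 0,"az": 0,"grip": -1},
])

```text
time: 15.6
tool_pos: [0.5292, -0.1526, -0.0266]
tcp_rot: [-2.203, -2.24, -0.0]
wrist_force: [-0.4, 0.5, -0.0]
width: 1.0
grip_force: 0.0
```

```bash
python3 m.py
```

```text
holes [[608.6, -70.4], [604.9, 98.3]]
back edge x@y0 647.8 yaw 1.22
wrist f [-0.1  0.1  0.9]
```

The board seems to have jumped ahead of the fingers and dropped. I'll retreat and check its height from two views.

>>> step_arm([
  {"x": -0.06,"y": 0,"z": 0,"ax": 0,"ay": 0,"az": 0,"grip": -1},
  {"x": -0.08,"y": 0,"z": -0.08,"ax": 0,"ay": 0,"az": 0,"grip": -1},
  {"x": -0.08,"y": 0,"z": -0.17,"ax": 0,"ay": 0,"az": 0,"grip": -1},
  {"x": -0.08,"y": 0,"z": -0.26,"ax": 0,"ay": 0,"az": 0,"grip": -1},
  {"x": -0.14,"y": 0,"z": -0.3,"ax": 0,"ay": 0,"az": 0,"grip": -1},
  {"x": -0.2,"y": 0,"z": -0.3,"ax": 0,"ay": 0,"az": 0,"grip": -1},
  {"x": -0.2,"y": 0,"z": -0.3,"ax": 0,"ay": 0,"az": 0,"grip": -1},
])

```text
time: 16.35
tool_pos: [0.5312, -0.2561, 0.1242]
tcp_rot: [2.204, 2.235, -0.001]
wrist_force: [0.4, -0.3, -0.1]
width: 0.998
grip_force: 0.0
```

```bash
python3 - <<'E'
from m import *
c=meas('t4.png'); b=save('scene','s4.png')
cv2.imwrite('pics/z4.png',np.hstack([cv2.resize(c['img'][180:280,270:410],(400,286),interpolation=2),cv2.resize(b['img'][130:240,225:385],(400,286),interpolation=2)])[:,:,::-1])
E
```

```text
holes [[608.9, -69.5], [604.6, 98.7]]
back edge x@y0 647.7 yaw 1.26
wrist f [-0.2  0.2 -0.1]
```

View pics/z4.png

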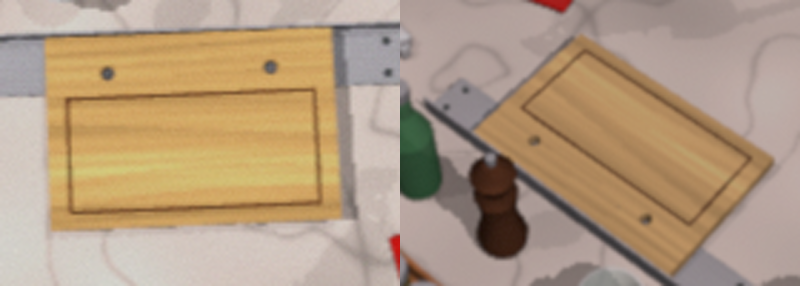

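The holes are at top-crop (108,73) and (270,67), with pins visible in them, and the board's back edge runs parallel to the upstand. I'll triangulate the hole heights now and in the first pictures for comparison.

```bash
python3 - <<'E'
from h import *
import pickle
def cen(im,x,y,r=5):
    s=cv2.cvtColor(im,cv2.COLOR_RGB2HSV)[...,1].astype(float); x,y=int(round(x)),int(round(y)); sl=np.s_[y-r:y+r+1,x-r:x+r+1]
    p=s[sl]; w=np.clip(np.median(p)-p-20,0,None); yy,xx=np.mgrid[y-r:y+r+1,x-r:x+r+1]; return [(w*xx).sum()/w.sum(),(w*yy).sum()/w.sum()]
def tri(a,pa,b,pb):
    P=[]; U=[]
    for c,p in((a,pa),(b,pb)):
        k,d=K(c);U.append(cv2.undistortPoints(np.array([[p]],float),k,d).reshape(2,1));P.append(np.c_[np.array(c['R']),c['t']])
    X=cv2.triangulatePoints(P[0],P[1],U[0],U[1]).ravel();return (X[:3]/X[3]*1000).round(1)
c0=pickle.load(open('c0.pkl','rb'));t0,s0=c0['top'],c0['scene']
t1,s1=imaging.read_camera('top'),imaging.read_camera('scene')
for a,b,z,pts in((t0,s0,.028,[(312.7,210.4),(370.2,211.1)]),(t1,s1,.019,[(307.8,205.5),(364.5,203.4)])):
    for p in pts:
        pa=cen(a['img'],*p); g=proj(b,ray(a,[pa],z))[0]; pb=cen(b['img'],*g); print(pa,g.round(1),np.round(pb,1),tri(a,pa,b,pb))
for z in(.019,.028): print(z,ray(t1,[cen(t1['img'],307.8,205.5),cen(t1['img'],364.5,203.4)],z).round(4).tolist())
E
```

```text
[np.float64(312.2571157495256), np.float64(210.13851992409866)] [323.3 205.8] [322. 207.] [591.8  83.   22.2]
[np.float64(369.54819277108436), np.float64(210.84578313253013)] [281.3 174.5] [nan nan] [nan nan nan]
[np.float64(307.3238434163701), np.float64(205.36654804270464)] [323.8 213.7] [322.8 214.8] [606.7  98.2  14.1]
[np.float64(364.2253052164262), np.float64(203.11764705882354)] [279.3 183.6] [278.6 184.7] [610.8 -71.6  13.4]
0.019 [[0.6054, 0.099, 0.019], [0.6097, -0.0704, 0.019]]
0.028 [[0.6046, 0.0987, 0.028], [0.6088, -0.0694, 0.028]]<stdin>:5: RuntimeWarning: invalid value encountered in scalar divide
```

```bash
python3 -c "
from workcell import bot
print(bot.finish_job())"
```

```text
the job is handed in; nothing more can be done
None
```

The board dropped over both pins after two fingertip pushes, one on the front edge and one on the right side, and I handed the job in. The last pictures put both holes within about 2 mm of their pins and at the same height to within 1 mm; the hand-in gave no verdict.

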